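# Set the bobbin winder's dial to the sixth mark and start it

## Task

Set the bobbin winder's speed dial to mark 6 (the sixth of its eight marks, counting clockwise from the shortest): push its lever round from one side with a fingertip, without gripping it, click by click, until it rests in that click. Then press the round start button fully down with a fingertip and let it come up again. Only touch the winder's controls: do not pick up or push about the bobbin on the spindle, the thread cone, the jar or the screwdriver.

Things in the scene. Friction and masses are not known exactly. Their poses are not given: they have to be found in the camera images.
- winder: Bobbin winder, a white box fixed to the table, 180 (its x) x 300 (its y) x 70 mm high; origin under its centre on the table, z up. On its top face: the speed dial, axis at its (0, +70) mm; the start button at (-45, -85) mm; a thin steel spindle at (+50, -85) mm, 45 mm tall, with the bobbin on it.
- selector (a joint): Angle of the speed dial, rad, growing clockwise seen from above. Clicks every 0.5236: 0 = mark 1, 2.618 = mark 6, 3.665 = mark 8; stops 0.12 beyond marks 1 and 8. Starts in one of the first three clicks (may still drop into it at first). A sprung ball holds it in each: 0.08 Nm (2 N at the lever's end) moves it on; past half way it jumps into the next click by itself and stays.
- dial_axis (a point): Point on the dial's axis, level with the winder's top face (z 70 mm). In the winder's frame the lever's direction lies at 1.8326 rad minus the dial's value, counterclockwise from +x: at mark 1 it points to +y and a little to -x, at mark 6 half-way between +x and -y.
- mark_1 (a point): Inner end of the stroke of mark 1, 53 mm from the dial's axis, on the top face. The eight marks are white radial strokes, 30 deg apart, on a grey disc around the dial, growing in length from 6 mm (mark 1) to 20 mm (mark 8).
- lever_end (a point): Point inside the dial's lever, 42 mm from the axis, 17 mm above the top face; x points outward along the lever, z up. The lever is one black upright fin from the axis out to 50 mm on one side only, 12 mm thick, 3 to 31 mm above the top face, a white line on its top; round the axis a black hub, radius 19 mm, 23 mm tall.
- lever_ccw: Flat cheek of the lever on its counterclockwise side (its +y side), 44 x 24 mm: the side to push to turn the dial clockwise. Origin on the dial's axis, axes as lever_end.
- lever_cw: Flat cheek of the lever on its clockwise side (its -y side), 44 x 24 mm. Origin on the dial's axis, axes as lever_end.
- start_button (a joint): Travel of the start button, m: 0 up, 0.006 fully down. It springs back; about 2 N starts it, 4.4 N holds it fully down.
- button_top (a point): Centre of the top of the round grey start button (34 mm across); up, it stands 15 mm above the winder's top face, which a 4 mm high collar, 48 mm across, surrounds. It is pressed straight down.
- bobbin_mid (a point): Middle of the loose bobbin on the spindle (35 mm across, 30 mm tall, its top 33 mm above the winder's top face); leave it.
- cone_mid (a point): Middle of a grey thread cone standing on the table (68 mm across at the foot, 122 mm tall) on the winder's +y side; leave it.
- jar_mid (a point): Middle of a glass jar standing on the table (60 mm across, 75 mm tall) on the winder's -y side; leave it.
- driver_mid (a point): Origin of a screwdriver, 150 mm long, lying on the table beyond the jar on the -y side; leave it.

How it is judged:
By the outcome, as a careful person would: the job done as asked, in the order asked, and still so for the second after the job is handed in, with the robot touching nothing.
It also fails if it takes over 54 s, if anything falls off the work surface, if the arm or the gripper's body presses on something with over 40 N, if the wrist force passes 120 N, or if a joint passes its speed limit or range.

## Robot

A 7-joint arm with a two-finger parallel gripper is mounted at the origin on the work surface. World frame = base frame: x ahead of the robot, y to its left, z up, the work surface at z = 0. Lengths are in m, angles in rad, forces in N, time in s.
With the tool pointing down it reaches from about 0.425 to 0.925 m from the base axis. Payload 6.8 kg.
Tool frame: the origin (TCP) lies between the finger pads; the fingertips stand r.tcp_to_tips ahead of it and the grasp point (between the pads) lies 3 mm ahead of it (r.tcp_to_tips is the distance from the TCP to the fingertips, in m); z points along the fingers, y is the line along which they close (so a half turn about z gives the same grasp; the last joint's range is limited). The gripper opens to 85 mm and grips with 20 to 120 N. Pads are 22 mm wide; open, the fingers measure 114 mm over their backs; the gripper's body (76 mm by 85 mm) begins 54 mm behind the grasp point. The pads swing forward as they close: fully open they stand 13 mm farther back than shut.
Start: joints at [-0.108, 0.477, 0.022, 1.555, -0.011, 1.109, -0.083], TCP at [0.675, 0, 0.253] pointing down, gripper open.
Joint ranges: [-2.96, 2.96], [-0.34, 2.1], [-1.41, 1.46], [0.24, 2.44], [-1.37, 4.51], [0.17, 1.92], [-2.96, 2.96]. Speed limits (rad/s): [2.39, 2.39, 3.14, 3.14, 3.14, 3.14, 3.14].

## Interface

Orientations are given as a rotation vector (axis times angle).
In Python, from bench import r gives the robot as it stands. The module is installed in compiled form; this text tells all that it offers.
- The arm moves only by the tool step_arm, never from a script. Its argument "moves" is a list of rows, each an object of numbers: "rx", "ry", "rz": the turn, a rotation vector about the tool's x, y, z in degrees; "dx", "dy", "dz": the shift along the tool's x, y, z in mm; "gripper": the opening, from -1 (shut) to 1 (fully open). In form: [{"rx": .., "ry": .., "rz": .., "dx": .., "dy": .., "dz": .., "gripper": ..}, ...]. A call has 1 to 20 rows; each row shifts and turns the commanded pose from where the row before left it, along the tool's axes as they then stand; what a row does not reach is not made up. A row lasts 1/8 s, in which the tool goes at most 62.5 mm and 10.7 degrees, less where a joint would pass 70% of its speed; a pose out of reach is approached as far as the arm can. A call is refused whole if a number of a shift passes 62.5 or a number of a turn 10.7, either way. A call with a gripper value outside its range is refused whole. The fingers move at their own pace and stop on an object; "grip_force" is the grip in N (left out, the last holds). Time passes only in rows, so rows that do not move let the fingers close. It gives the time, the measured TCP pose, the force, the opening and the grip force at its end, in the units of the state.
- r.get_obs(): the state, without advancing time (a new reading comes with each control period).
- r.grab_frame(name): name is "scene" or "side" or "wrist"; returns the picture (480x640x3 uint8, blue, green, red); there is no depth.
- r.camera_info(name): a dict with "mtx" (3x3 intrinsics, pixels), "D" ([k1, k2, p1, p2, k3] as OpenCV has them; the pictures are not rectified), "rvec" (rotation vector, rad) and "tvec" (3), from world to camera coordinates, as OpenCV has them. Camera axes: x right, y down, z forward; pixel columns grow to the right and rows downward; lengths in m; the calibration is good to about 2 mm. A picture is of the moment at which its call begins: read the wrist's pose just before it. camera_info takes no time and is no camera call; for the wrist camera it gives the pose at the moment of the call.
- r.hand_in(): hands the job in; it is judged then, once.
The state is a dict: "clock": time; "joints": joint angles; "qvel": joint speeds; "tau": joint torques, N m; "tcp_pos": TCP position; "orientation": TCP orientation; "contact_force": force on the tool from outside, world axes, zero at the start; "moment": the same for the moment, N m; "grip_width": finger opening in m; "gripper_force": force on a finger pad.
Only numpy, scipy, OpenCV 4.12 (cv2) and the standard library are available. Lean on these libraries where they do the work, as an engineer would, in place of code of your own. Each camera call takes 0.05 s, during which the arm holds its last target. There are 200 camera calls.

## Working session

There is one attempt and no reset: what is moved stays moved. The work goes in short steps, Python scripts to look and compute and a tool call to move; the robot and the scene stay as the last step left them, time stands still between calls to the robot, and variables do not carry over. Pictures are saved under pics/ and viewed, at most 10 in all, crops included, and the job is handed in when it is done.

Besides the shell and the picture viewer there is one more tool, called after "Emit:" as name([rows], argument=value, ...), one row to a line, values as JSON. step_arm: Moves the arm, as the interface text tells. Its arguments: {"type":"object","properties":{"moves":{"type":"array","items":{"type":"object","properties":{"rx":{"type":"number"},"ry":{"type":"number"},"rz":{"type":"number"},"dx":{"type":"number"},"dy":{"type":"number"},"dz":{"type":"number"},"gripper":{"type":"number"}}}},"grip_force":{"type":"number"}},"required":["moves"]}

```bash
mkdir -p pics; python3 - <<'E'
from bench import r
import cv2
o=r.get_obs();print(o,r.tcp_to_tips)
for n in("scene","side"):
    cv2.imwrite(f"pics/{n}0.png",r.grab_frame(n));print(r.camera_info(n))
E
```

```text
{'clock': 0.0, 'joints': array([-0.10807232,  0.47778346,  0.02230396,  1.55646152, -0.01146904,
        1.10932584, -0.08309905]), 'qvel': array([ 0.0007233 , -0.00020126, -0.00114214, -0.00036075, -0.00044641,
        0.0006067 ,  0.00087695]), 'tau': array([-5.45967814e-04, -5.96443820e+01,  1.60769675e+00, -2.81194621e+01,
        1.24063640e-02,  9.39900521e-03,  2.20753498e-05]), 'tcp_pos': array([ 6.74434451e-01, -1.83136188e-05,  2.52331917e-01]), 'orientation': array([-2.22054830e+00, -2.22063793e+00,  2.21292072e-03]), 'contact_force': array([-0.33093613,  0.03104433, -1.00805736]), 'moment': array([ 0.00929071, -0.04394885,  0.04396235]), 'gripper_force': 0.0, 'grip_width': 0.08552853950882315} 0.022
{'mtx': array([[530.64755548,   0.        , 324.09947538],
       [  0.        , 530.64755548, 237.11157609],
       [  0.        ,   0.        ,   1.        ]]), 'D': array([-0.0185925,  0.       ,  0.       ,  0.       ,  0.       ]), 'rvec': array([ 1.95829909,  1.16509434, -0.59765421]), 'tvec': array([-0.28419831, -0.23757827,  1.43628734])}
{'mtx': array([[612.60265333,   0.        , 330.04097037],
       [  0.        , 612.60265333, 241.6006074 ],
       [  0.        ,   0.        ,   1.        ]]), 'D': array([-0.21105508,  0.        ,  0.        ,  0.        ,  0.        ]), 'rvec': array([ 0.39195724, -2.68968619,  1.30782788]), 'tvec': array([0.56236224, 0.17107912, 0.98714427])}
```

View pics/scene0.png

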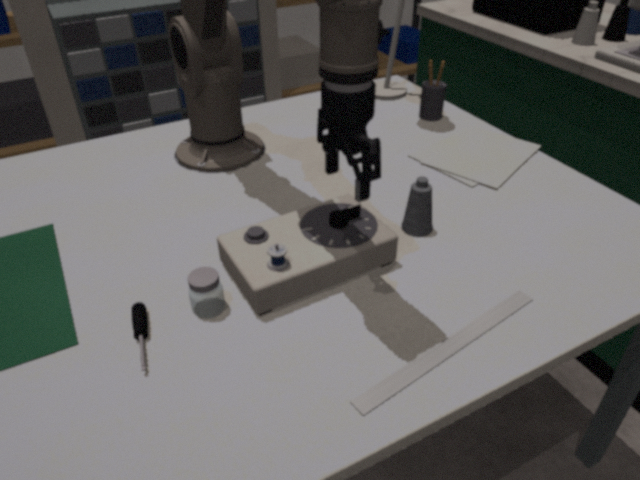

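View pics/side0.png

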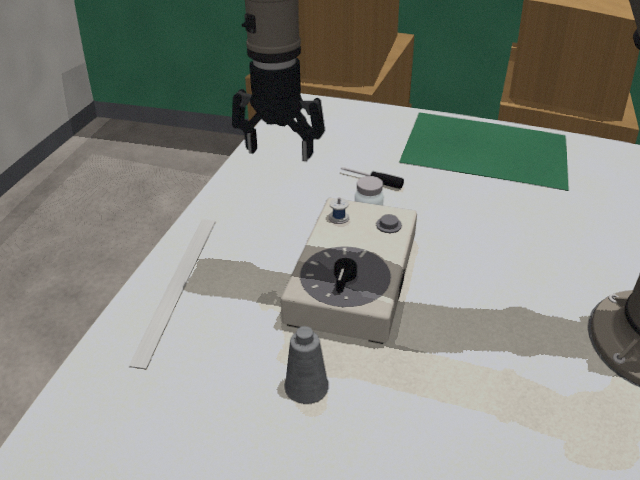

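The side view shows the winder's top: disc about (346,276), hub (345,268), button (389,221), spindle (340,203), with the lever pointing down to (340,290) towards the cone. I'll measure the disc and button from both views.

```bash
cat > h.py <<'E'
import numpy as np,cv2
from bench import r
def ray(ci,px,z):
    p=cv2.undistortPoints(np.array(px,float).reshape(-1,1,2),ci["mtx"],ci["D"]).reshape(-1,2)
    R=cv2.Rodrigues(ci["rvec"])[0];C=-R.T@ci["tvec"].ravel()
    d=np.c_[p,np.ones(len(p))]@R
    return C+d*((z-C[2])/d[:,2])[:,None]
def proj(ci,P): return cv2.projectPoints(np.array(P,float).reshape(-1,3),ci["rvec"],ci["tvec"],ci["mtx"],ci["D"])[0].reshape(-1,2)
E
python3 - <<'E'
from h import *
for n,px in(("side",[(346,276),(389,220),(346,263),(340,287)]),("scene",[(339,224),(256,232),(338,213),(357,209)])):
    ci=r.camera_info(n)
    for p,z in zip(px,(.07,.085,.093,.101)): print(n,p,z,ray(ci,[p],z).round(4))
a=cv2.imread("pics/side0.png")[190:350,270:440];b=cv2.imread("pics/scene0.png")[185:315,205:405]
cv2.imwrite("pics/c.png",np.hstack([cv2.resize(a,(400,376),interpolation=2),cv2.resize(b,(400,260),interpolation=2).copy() if 0 else cv2.copyMakeBorder(cv2.resize(b,(400,260),interpolation=2),0,116,0,0,0)]))
E
```

```text
side (346, 276) 0.07 [[0.5406 0.062  0.07  ]]
side (389, 220) 0.085 [[ 0.502  -0.0929  0.085 ]]
side (346, 263) 0.093 [[0.5427 0.0561 0.093 ]]
side (340, 287) 0.101 [[0.5339 0.1237 0.101 ]]
scene (339, 224) 0.07 [[0.5482 0.0621 0.07  ]]
scene (256, 232) 0.085 [[ 0.5142 -0.0958  0.085 ]]
scene (338, 213) 0.093 [[0.5437 0.0622 0.093 ]]
scene (357, 209) 0.101 [[0.5597 0.0948 0.101 ]]
```

View pics/c.png

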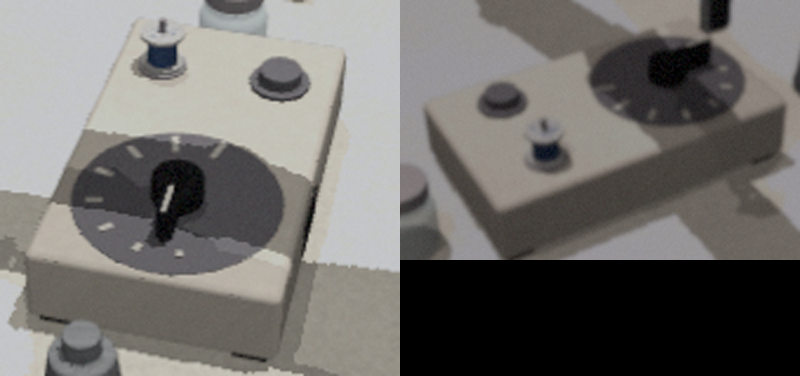

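Crop: marks run clockwise from the shortest at the bottom (crop (179,253)) up the left side to the longest (219,149). The lever's white line runs from (174,180) to (166,215).

```bash
python3 - <<'E'
from h import *
ci=r.camera_info("side");s=170/400
f=lambda L:np.array(L)*s+[270,190]-.25
m=ray(ci,f([(179,253),(138,246),(105,227),(93,199),(103,171),(134,152),(176,143),(219,149)]),.07)[:,:2]
k=np.arange(8);a=1.8326-k*np.pi/6;rad=53+(6+2*k)/2
P=np.c_[rad*np.cos(a),rad*np.sin(a)]/1000
pc,mc=P.mean(0),m.mean(0);A=(P-pc);B=(m-mc)
th=np.arctan2((A[:,0]*B[:,1]-A[:,1]*B[:,0]).sum(),(A*B).sum())
R=np.array([[np.cos(th),-np.sin(th)],[np.sin(th),np.cos(th)]]);ax=mc-R@pc
print("yaw",np.degrees(th),"axis",ax,"res mm",((P@R.T+ax-m)*1e3).round(1).tolist())
org=ax-R@[0,.07];print("button",org+R@[-.045,-.085],"spindle",org+R@[.05,-.085])
L=ray(ci,f([(174,182),(166,214)]),.101)[:,:2];d=L[1]-L[0]
ang=np.arctan2(*d[::-1])
print("line",L,"lever deg",np.degrees(ang),"sel clicks",(1.8326-(ang-th))/(np.pi/6))
d=L[1]-ax;print("via axis clicks",(1.8326-(np.arctan2(*d[::-1])-th))/(np.pi/6))
print("bt",ray(ci,f([(281,72)]),.085))
for n in("side","scene"):
  c=r.camera_info(n);print(n,proj(c,[[*ax,.07],[*(org+R@[-.045,-.085]),.085]]).round(0).tolist())
E
```

```text
yaw 1.929863124372574 axis [0.54348597 0.05783697] res mm [[-0.0, -0.3], [0.5, 0.4], [-0.3, -0.9], [-0.5, -0.4], [-1.1, 0.2], [0.2, -0.6], [0.6, 0.7], [0.7, 1.0]]
button [ 0.50373129 -0.09859054] spindle [ 0.5986774  -0.09539131]
line [[0.54112082 0.07622335]
 [0.53740982 0.10945736]] lever deg 96.37141717948045 sel clicks 0.35195638268555984
via axis clicks 0.34056023851187756
bt [[ 0.50146393 -0.09197715  0.085     ]]
side [[345.0, 274.0], [389.0, 218.0]]
scene [[336.0, 223.0], [252.0, 230.0]]
```

Emit:
step_arm([
  {"dx": 22,"dy": -44,"gripper": -1},
  {"dx": 22,"dy": -44,"gripper": -1},
  {"dx": 22,"dy": -44,"gripper": -1},
  {"dx": 21,"dy": -42,"gripper": -1},
  {"rz": -8.5,"dz": 30,"gripper": -1},
  {"rz": -8.5,"dz": 40,"gripper": -1},
  {"dz": 20,"gripper": -1},
  {"gripper": -1},
])

```text
invalid input at $.moves[0]: expected keys rx, ry, rz, dx, dy, dz, gripper
```

```bash
python3 - <<'E'
from h import *
o=r.get_obs();print(o["joints"].round(2),o["tcp_pos"],o["contact_force"])
a=r.grab_frame("side")[150:350,230:450];b=r.grab_frame("wrist")
cv2.imwrite("pics/d.png",np.hstack([cv2.resize(a,(396,360),interpolation=2),cv2.resize(b,(400,360))]))
E
```

```text
[-0.11  0.48  0.02  1.56 -0.01  1.11 -0.08] [ 6.74492096e-01 -1.63128420e-05  2.52426182e-01] [-0.19107517  0.00677011  0.05464976]
```

View pics/d.png

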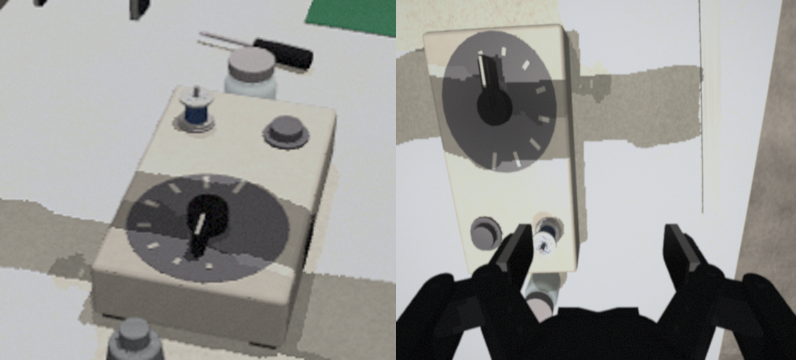

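The arm hasn't moved, because rows need every key. The wrist view shows the hub at about (494,106) and the lever pointing up to (487,55), at mark 1 or close to it.

Emit:
step_arm([
  {"rx": 0,"ry": 0,"rz": 0,"dx": 22,"dy": -44,"dz": 0,"gripper": -1},
  {"rx": 0,"ry": 0,"rz": 0,"dx": 22,"dy": -44,"dz": 0,"gripper": -1},
  {"rx": 0,"ry": 0,"rz": 0,"dx": 22,"dy": -44,"dz": 0,"gripper": -1},
  {"rx": 0,"ry": 0,"rz": 0,"dx": 21,"dy": -42,"dz": 0,"gripper": -1},
  {"rx": 0,"ry": 0,"rz": -8.5,"dx": 0,"dy": 0,"dz": 30,"gripper": -1},
  {"rx": 0,"ry": 0,"rz": -8.5,"dx": 0,"dy": 0,"dz": 40,"gripper": -1},
  {"rx": 0,"ry": 0,"rz": 0,"dx": 0,"dy": 0,"dz": 20,"gripper": -1},
  {"rx": 0,"ry": 0,"rz": 0,"dx": 0,"dy": 0,"dz": 0,"gripper": -1},
])

```text
clock: 1.2
tcp_pos: [0.4998, 0.0866, 0.162]
orientation: [-1.868, -2.523, 0.004]
contact_force: [-0.1, -0.3, -0.5]
grip_width: 0.0002
gripper_force: 0.0
```

```bash
python3 - <<'E'
from h import *
o=r.get_obs();print(o["joints"].round(2),o["tcp_pos"],o["contact_force"],o["grip_width"])
a=r.grab_frame("side")[150:350,230:450];b=r.grab_frame("wrist")
cv2.imwrite("pics/e.png",np.hstack([cv2.resize(a,(396,360),interpolation=2),cv2.resize(b,(400,360))]))
E
```

```text
[-0.23  0.32 -0.08  2.03  0.04  0.79 -0.03] [0.49983101 0.08664919 0.16196781] [-0.10210525 -0.32404933 -0.53009226] 0.00018922064518253317
```

View pics/e.png

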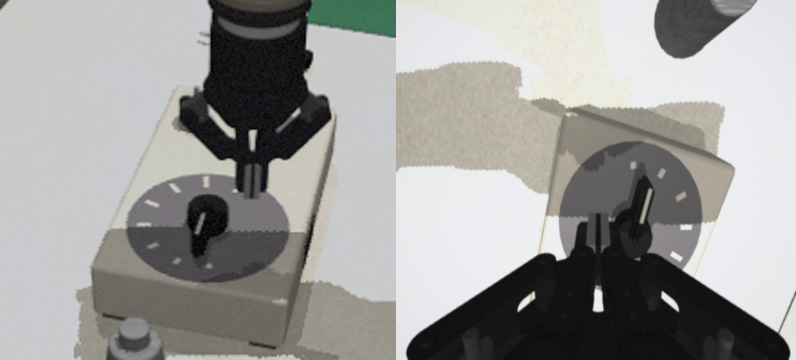

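Wrist view: mark 1 at (633,165), mark 2 at (660,172) and the lever's line from (641,220) to (651,190). The finger sits on its counterclockwise side at (598,215).

```bash
python3 - <<'E'
from h import *
ci=r.camera_info("wrist");f=lambda L:(np.array(L)-[396,0])*[1.6,1.3333]
ax=np.array([.5435,.058])
m=ray(ci,f([(633,165),(660,172),(681,197),(686,227),(677,258)]),.07)[:,:2]-ax
print(np.degrees(np.arctan2(m[:,1],m[:,0])),np.hypot(*m.T)*1e3)
L=ray(ci,f([(641,220),(651,190)]),.101)[:,:2];print(L)
d=np.r_[[L[1]-L[0]],L-ax];print(np.degrees(np.arctan2(d[:,1],d[:,0])))
E
```

```text
[104.48183397  77.70310735  46.98245181  18.91619687 -11.20443305] [59.16691752 60.90071168 61.59806865 62.05150945 63.41964053]
[[0.54274585 0.08371466]
 [0.54270223 0.10879603]]
[90.09964228 91.67986016 90.89977147]
```

Emit:
step_arm([
  {"rx": 0,"ry": 0,"rz": 0,"dx": 0,"dy": 0,"dz": 20,"gripper": -1},
  {"rx": 0,"ry": 0,"rz": 0,"dx": 0,"dy": 0,"dz": 20,"gripper": -1},
  {"rx": 0,"ry": 0,"rz": 0,"dx": 0,"dy": 0,"dz": 20,"gripper": -1},
  {"rx": 0,"ry": 0,"rz": 0,"dx": 0,"dy": 7,"dz": 0,"gripper": -1},
  {"rx": 0,"ry": 0,"rz": 0,"dx": 0,"dy": 8,"dz": 0,"gripper": -1},
  {"rx": 0,"ry": 0,"rz": 10,"dx": 2.5,"dy": 7.2,"dz": 0,"gripper": -1},
  {"rx": 0,"ry": 0,"rz": 10,"dx": 2.5,"dy": 7.2,"dz": 0,"gripper": -1},
  {"rx": 0,"ry": 0,"rz": 0,"dx": 0,"dy": 0,"dz": 0,"gripper": -1},
])

```text
clock: 2.3
tcp_pos: [0.53, 0.1001, 0.1046]
orientation: [2.276, 2.164, 0.004]
contact_force: [-0.4, -0.7, -0.3]
grip_width: -0.0
gripper_force: 0.0
```

```bash
cat > st.py <<'E'
from h import *
o=r.get_obs();R=cv2.Rodrigues(o["orientation"])[0];ax=np.array([.5435,.058])
a=np.arctan2(R[1,0],R[0,0]);d=o["tcp_pos"][:2]-ax
print(o["clock"],"toolx deg",np.degrees(a),"radial,ccw mm",1e3*(d@[np.cos(a),np.sin(a)]),1e3*(d@[-np.sin(a),np.cos(a)]),o["tcp_pos"],o["contact_force"].round(1),o["joints"].round(2))
E
python3 st.py
```

```text
2.3 toolx deg 87.11707943965212 radial,ccw mm 41.342779585751316 15.573450742922946 [0.5300256  0.10007373 0.10456942] [-0.4 -0.7 -0.3] [-0.31  0.45  0.01  2.01 -0.01  0.68 -0.34]
```

Emit:
step_arm([
  {"rx": 0,"ry": 0,"rz": 10,"dx": 3.2,"dy": 6.7,"dz": 0.5,"gripper": -1},
  {"rx": 0,"ry": 0,"rz": 10,"dx": 3.2,"dy": 6.7,"dz": 0.5,"gripper": -1},
  {"rx": 0,"ry": 0,"rz": 10,"dx": 3.2,"dy": 6.7,"dz": 0.5,"gripper": -1},
  {"rx": 0,"ry": 0,"rz": 0,"dx": 0,"dy": 0,"dz": 0,"gripper": -1},
])

```text
clock: 2.8
tcp_pos: [0.5506, 0.1043, 0.1024]
orientation: [2.757, 1.505, 0.002]
contact_force: [-0.2, 0.2, 1.1]
grip_width: 0.0002
gripper_force: 0.0
```

```bash
python3 st.py; python3 - <<'E'
from h import *
a=r.grab_frame("side")[150:350,230:450];b=r.grab_frame("wrist")
cv2.imwrite("pics/f.png",np.hstack([cv2.resize(a,(396,360),interpolation=2),cv2.resize(b,(400,360))]))
E
```

```text
2.8 toolx deg 57.27611316273659 radial,ccw mm 42.79392747658419 19.01765261943893 [0.55063474 0.10428268 0.10240022] [-0.2  0.2  1.1] [-0.41  0.48  0.15  1.96 -0.1   0.7  -0.77]
```

View pics/f.png

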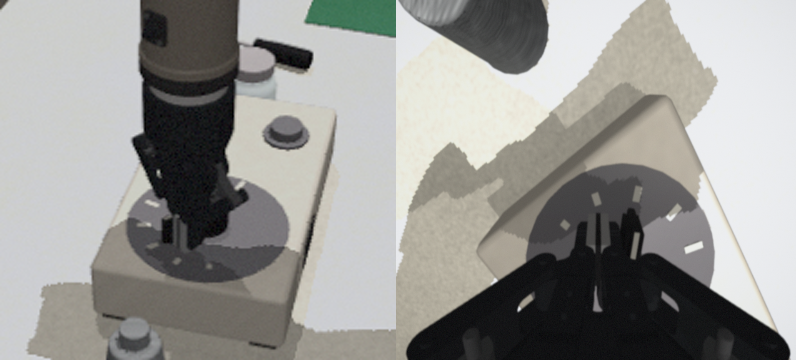

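The wrist view shows marks 1–5 at (565,225), (597,200), (637,193), (674,212) and (693,248). The lever points at mark 3, with the finger just behind it, so it is clicking round.

Emit:
step_arm([
  {"rx": 0,"ry": 0,"rz": 10,"dx": 3.2,"dy": 7.4,"dz": 0,"gripper": -1},
  {"rx": 0,"ry": 0,"rz": 10,"dx": 3.2,"dy": 7.4,"dz": 0,"gripper": -1},
  {"rx": 0,"ry": 0,"rz": 10,"dx": 3.2,"dy": 7.4,"dz": 0,"gripper": -1},
  {"rx": 0,"ry": 0,"rz": 0,"dx": 0,"dy": 0,"dz": 0,"gripper": -1},
  {"rx": 0,"ry": 0,"rz": 10,"dx": 3.2,"dy": 7.4,"dz": 0,"gripper": -1},
  {"rx": 0,"ry": 0,"rz": 10,"dx": 3.2,"dy": 7.4,"dz": 0,"gripper": -1},
  {"rx": 0,"ry": 0,"rz": 10,"dx": 3.2,"dy": 7.4,"dz": 0,"gripper": -1},
  {"rx": 0,"ry": 0,"rz": 0,"dx": 0,"dy": 0,"dz": 0,"gripper": -1},
])

```text
clock: 3.9
tcp_pos: [0.5878, 0.0774, 0.1019]
orientation: [3.14, -0.073, 0.0]
contact_force: [-1.0, 0.6, -1.7]
grip_width: 0.0002
gripper_force: 0.0
```

```bash
python3 st.py; python3 - <<'E'
from h import *
a=r.grab_frame("side")[150:350,230:450];b=r.grab_frame("wrist")
cv2.imwrite("pics/g.png",np.hstack([cv2.resize(a,(396,360),interpolation=2),cv2.resize(b,(400,360))]))
E
```

```text
3.9 toolx deg -2.6768333896020975 radial,ccw mm 43.38881227625684 21.422457032680963 [0.58784195 0.07737271 0.10185174] [-1.   0.6 -1.7] [-0.55  0.56  0.42  1.9  -0.32  0.75 -1.57]
```

View pics/g.png

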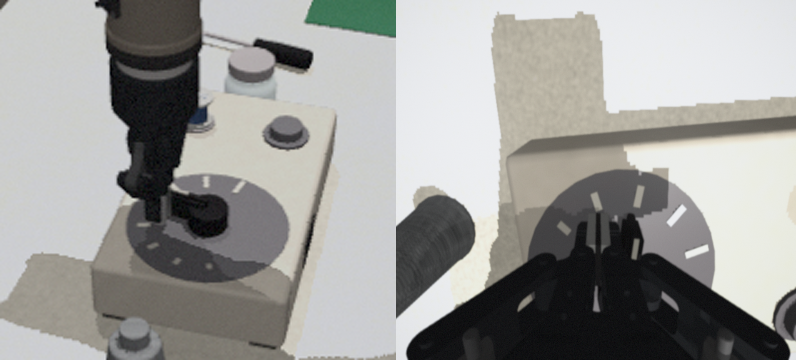

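Same relative picture as at mark 3, but the lever is now on mark 5 at (640,195), with mark 6 at (677,215). One more click to go.

Emit:
step_arm([
  {"rx": 0,"ry": 0,"rz": 10,"dx": 3.2,"dy": 7.9,"dz": 0,"gripper": -1},
  {"rx": 0,"ry": 0,"rz": 10,"dx": 3.2,"dy": 7.9,"dz": 0,"gripper": -1},
  {"rx": 0,"ry": 0,"rz": 10,"dx": 3.2,"dy": 7.9,"dz": 0,"gripper": -1},
  {"rx": 0,"ry": 0,"rz": 0,"dx": 0,"dy": 0,"dz": 0,"gripper": -1},
])

```text
clock: 4.5
tcp_pos: [0.5917, 0.0525, 0.1018]
orientation: [3.014, -0.885, -0.0]
contact_force: [-0.3, -1.1, 0.3]
grip_width: 0.0001
gripper_force: 0.0
```

```bash
python3 st.py
```

```text
4.5 toolx deg -32.74327100104452 radial,ccw mm 43.51686438860959 21.417610461096203 [0.59168641 0.05247719 0.10175592] [-0.3 -1.1  0.3] [-0.6   0.59  0.56  1.9  -0.44  0.77 -1.95]
```

Emit:
step_arm([
  {"rx": 0,"ry": 0,"rz": 0,"dx": 0,"dy": -10,"dz": 0,"gripper": -1},
  {"rx": 0,"ry": 0,"rz": 0,"dx": 0,"dy": 0,"dz": -30,"gripper": -1},
  {"rx": 0,"ry": 0,"rz": 0,"dx": 0,"dy": 0,"dz": -50,"gripper": -1},
  {"rx": 0,"ry": 0,"rz": 0,"dx": -30,"dy": -30,"dz": -20,"gripper": -1},
  {"rx": 0,"ry": 0,"rz": 0,"dx": 0,"dy": 0,"dz": 0,"gripper": -1},
])

```text
clock: 5.12
tcp_pos: [0.5893, 0.1082, 0.2035]
orientation: [-3.013, 0.875, -0.003]
contact_force: [-0.2, -0.9, -0.0]
grip_width: -0.0002
gripper_force: 0.0
```

```bash
python3 st.py; python3 - <<'E'
from h import *
a=r.grab_frame("side")[150:350,230:450];b=r.grab_frame("wrist")
cv2.imwrite("pics/i.png",np.hstack([cv2.resize(a,(396,360),interpolation=2),cv2.resize(b,(400,360))]))
E
```

```text
5.125 toolx deg -32.40265168733106 radial,ccw mm 11.827270230996028 66.91506131788509 [0.5893433  0.10815877 0.2034717 ] [-0.2 -0.9 -0. ] [-0.76  0.46  0.64  1.83 -0.34  0.96 -2.11]
```

View pics/i.png

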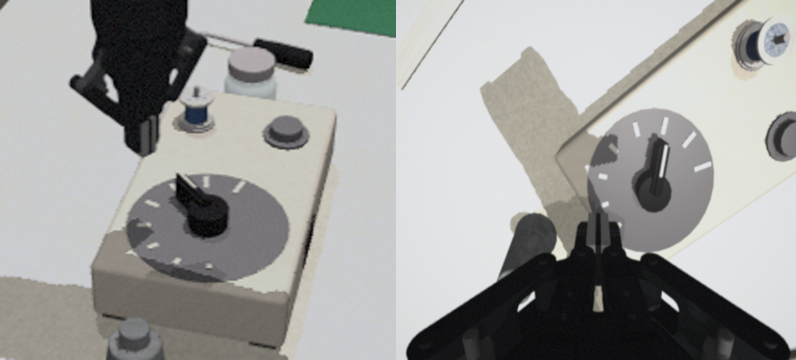

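Mark 8 is at (701,168), 7 at (691,130), 6 at (665,125) and 5 at (638,128). The lever's line from (657,190) to (663,150) points at mark 6; I'll check that numerically, along with the button.

```bash
python3 - <<'E'
from h import *
ci=r.camera_info("wrist");f=lambda L:(np.array(L)-[396,0])*[1.6,1.3333]
ax=np.array([.5435,.058])
L=ray(ci,f([(657,190),(663,147)]),.101)[:,:2]
d=np.r_[[L[1]-L[0]],L-ax];print(L,np.degrees(np.arctan2(d[:,1],d[:,0])))
m=ray(ci,f([(638,128),(665,125),(691,130),(701,168)]),.07)[:,:2]-ax;print(np.degrees(np.arctan2(m[:,1],m[:,0])))
print("hub",ray(ci,f([(652,187)]),.093),"btn",ray(ci,f([(788,137)]),.085))
E
```

```text
[[0.54977955 0.05536622]
 [0.58019089 0.0322312 ]] [-37.26157856 -22.75427266 -35.08119908]
[ -14.59758899  -43.65796707  -69.62349907 -105.34204741]
hub [[0.55154828 0.05828653 0.093     ]] btn [[ 0.50994216 -0.08911447  0.085     ]]
```

```bash
python3 - <<'E'
from h import *
ci=r.camera_info("side")
for a in(-13,-28,-43,-58):
    a=np.radians(a);u=np.array([np.cos(a),np.sin(a)])
    P=[[*(np.array([.5435,.058])+q*u),.101] for q in(.02,.05)]
    print(round(np.degrees(a)),((proj(ci,P)-[230,150])*1.8).round(0).tolist())
E
```

```text
-13 [[188.0, 191.0], [160.0, 181.0]]
-28 [[192.0, 188.0], [169.0, 174.0]]
-43 [[196.0, 186.0], [180.0, 168.0]]
-58 [[201.0, 184.0], [192.0, 165.0]]
```

The tip at (180,175) in the side view agrees with −43° (mark 6). Now to the button.

Emit:
step_arm([
  {"rx": 0,"ry": 0,"rz": 0,"dx": 10,"dy": 53,"dz": 0,"gripper": -1},
  {"rx": 0,"ry": 0,"rz": 0,"dx": 10,"dy": 53,"dz": 0,"gripper": -1},
  {"rx": 0,"ry": 0,"rz": 0,"dx": 10,"dy": 53,"dz": 0,"gripper": -1},
  {"rx": 0,"ry": 0,"rz": 0,"dx": 9,"dy": 55,"dz": 0,"gripper": -1},
  {"rx": 0,"ry": 0,"rz": 0,"dx": 0,"dy": 0,"dz": 40,"gripper": -1},
  {"rx": 0,"ry": 0,"rz": 0,"dx": 0,"dy": 0,"dz": 40,"gripper": -1},
  {"rx": 0,"ry": 0,"rz": 0,"dx": 0,"dy": 0,"dz": 8,"gripper": -1},
  {"rx": 0,"ry": 0,"rz": 0,"dx": 0,"dy": 0,"dz": 0,"gripper": -1},
])

```text
clock: 6.22
tcp_pos: [0.5046, -0.0987, 0.1138]
orientation: [3.011, -0.892, -0.001]
contact_force: [0.7, -0.6, 0.2]
grip_width: 0.0001
gripper_force: 0.0
```

```bash
python3 st.py; python3 - <<'E'
from h import *
a=r.grab_frame("side")[150:350,230:450];b=r.grab_frame("wrist")
cv2.imwrite("pics/j.png",np.hstack([cv2.resize(a,(396,360),interpolation=2),cv2.resize(b,(400,360))]))
E
```

```text
6.225 toolx deg -33.01178210123658 radial,ccw mm 52.71902020516646 -152.59069628755356 [ 0.50457482 -0.09867816  0.11382027] [ 0.7 -0.6  0.2] [-0.41  0.47  0.62  2.09 -0.41  0.71 -1.68]
```

View pics/j.png

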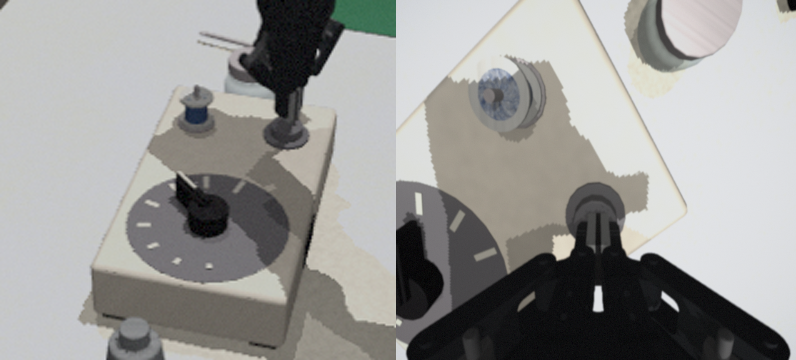

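The fingertip is over the button: tip at (598,230), with the button centred near (597,207) in the wrist view. The lever rests at mark 6. I'll check the centring.

```bash
python3 - <<'E'
from h import *
ci=r.camera_info("wrist");f=lambda L:(np.array(L)-[396,0])*[1.6,1.3333]
print(ray(ci,f([(596,206)]),.085),ray(ci,f([(596,210)]),.074),((proj(ci,[[.5046,-.0987,.092]]))/[1.6,1.3333]+[396,0]))
E
```

```text
[[ 0.51456187 -0.10254676  0.085     ]] [[ 0.50820816 -0.09828747  0.074     ]] [[599.05175054 227.10847732]]
```

Emit:
step_arm([
  {"rx": 0,"ry": 0,"rz": 0,"dx": 3,"dy": -1,"dz": 4,"gripper": -1},
  {"rx": 0,"ry": 0,"rz": 0,"dx": 0,"dy": 0,"dz": 4,"gripper": -1},
  {"rx": 0,"ry": 0,"rz": 0,"dx": 0,"dy": 0,"dz": 3,"gripper": -1},
  {"rx": 0,"ry": 0,"rz": 0,"dx": 0,"dy": 0,"dz": 2,"gripper": -1},
  {"rx": 0,"ry": 0,"rz": 0,"dx": 0,"dy": 0,"dz": 0,"gripper": -1},
])

```text
clock: 6.95
tcp_pos: [0.5088, -0.0988, 0.1012]
orientation: [-3.012, 0.892, -0.003]
contact_force: [2.9, 1.1, 4.7]
grip_width: -0.0001
gripper_force: 2.1
```

Emit:
step_arm([
  {"rx": 0,"ry": 0,"rz": 0,"dx": 0,"dy": 0,"dz": 1,"gripper": -1},
  {"rx": 0,"ry": 0,"rz": 0,"dx": 0,"dy": 0,"dz": 1,"gripper": -1},
  {"rx": 0,"ry": 0,"rz": 0,"dx": 0,"dy": 0,"dz": 0,"gripper": -1},
])

```text
clock: 7.32
tcp_pos: [0.5088, -0.0988, 0.1008]
orientation: [-3.01, 0.892, -0.003]
contact_force: [-3.6, 3.1, 25.7]
grip_width: -0.0004
gripper_force: 12.8
```

The force jumped to 26 N with almost no further travel, so the button is fully down. Release and rise.

Emit:
step_arm([
  {"rx": 0,"ry": 0,"rz": 0,"dx": 0,"dy": 0,"dz": -4,"gripper": -1},
  {"rx": 0,"ry": 0,"rz": 0,"dx": 0,"dy": 0,"dz": -15,"gripper": -1},
  {"rx": 0,"ry": 0,"rz": 0,"dx": 0,"dy": 0,"dz": -40,"gripper": -1},
  {"rx": 0,"ry": 0,"rz": 0,"dx": 0,"dy": 0,"dz": -50,"gripper": -1},
  {"rx": 0,"ry": 0,"rz": 0,"dx": 0,"dy": 0,"dz": 0,"gripper": -1},
  {"rx": 0,"ry": 0,"rz": 0,"dx": 0,"dy": 0,"dz": 0,"gripper": -1},
])

```text
clock: 8.07
tcp_pos: [0.5068, -0.0986, 0.2074]
orientation: [-3.012, 0.892, 0.002]
contact_force: [-0.1, 0.2, -1.2]
grip_width: 0.0004
gripper_force: 0.0
```

```bash
python3 st.py; python3 - <<'E'
from h import *
a=r.grab_frame("side")[150:350,230:450];b=r.grab_frame("wrist")
cv2.imwrite("pics/k.png",np.hstack([cv2.resize(a,(396,360),interpolation=2),cv2.resize(b,(400,360))]))
E
```

```text
8.075 toolx deg -32.99051710575593 radial,ccw mm 54.462527486762085 -151.30953790037736 [ 0.50679295 -0.09856735  0.20742837] [-0.1  0.2 -1.2] [-0.52  0.33  0.73  2.01 -0.28  0.9  -1.79]
```

View pics/k.png

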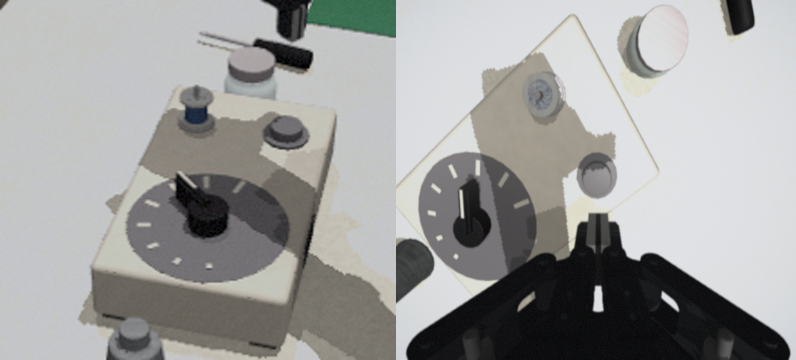

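The button at (597,175) is up again. The lever points straight up the wrist image from hub (472,225), parallel to mark 6's direction (478,167), and nothing else has moved.

```bash
python3 -c "
from bench import r
print(r.hand_in())"
```

```text
the job is handed in; nothing more can be done
None
```

I set the speed dial to mark 6 by pushing the lever with a fingertip, then pressed the start button fully down and let it come back up; the bobbin, cone, jar and screwdriver weren't touched, and the job is handed in (verdict not shown).

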